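# Draw a blind plug from an upturned stool

## Robot

A 6-joint arm with a two-finger parallel gripper is mounted at the origin on the work surface. World frame = base frame: x ahead of the robot, y to its left, z up, the work surface at z = 0. Lengths are in m, angles in rad, forces in N, time in s.
With the tool pointing down it reaches from about 0.275 to 0.775 m from the base axis. Payload 14.6 kg.
Tool frame: the origin (TCP) lies on the centre line of the jaws, within the pads' length; the fingertips stand 22 mm ahead of it and the grasp point (between the pads) lies 3 mm ahead of it (r.finger_overhang is the distance from the TCP to the fingertips, in m); z points along the fingers, y is the line along which they close (so a half turn about z gives the same grasp; the last joint's range is limited). The gripper opens to 85 mm and grips with 20 to 120 N. Pads are 22 mm wide; open, the fingers measure 114 mm over their backs; the gripper's body (76 mm by 85 mm) begins 54 mm behind the grasp point. The pads swing forward as they close: fully open they stand 13 mm farther back than shut.
Start: joints at [-1.472, 0.263, -0.048, 1.259, 0, 1.415], TCP at [0.132, -0.508, 0.253] pointing down, gripper open.
Joint ranges: [-2.65, 2.65], [-0.89, 1.7], [-1.18, 1.37], [-2.13, 2.11], [-1.35, 1.29], [-3.14, 3.14]. Speed limits (rad/s): [1.89, 1.89, 2.57, 2.79, 3.14, 3.14].

## Interface

Orientations are given as [roll, pitch, yaw] about the fixed x, y, z axes, in that order (R = Rz(yaw) Ry(pitch) Rx(roll)).
In Python, from bench import r gives the robot as it stands.
- The arm moves only by the tool move_arm, never from a script. Its argument "motion" is a list of rows, each an object with "delta_pos": the shift along the tool's x, y, z in m, a list of three; "twist": the turn, a rotation vector about the tool's x, y, z in degrees, a list of three. In form: [{"delta_pos": [x, y, z], "twist": [wx, wy, wz]}, ...]. A call has 1 to 12 rows; each row shifts and turns the commanded pose from where the row before left it, along the tool's axes as they then stand; what a row does not reach is not made up. A row lasts 1/10 s, in which the tool goes at most 50 mm and 8.59 degrees, less where a joint would pass 70% of its speed; a pose out of reach is approached as far as the arm can. A call is refused whole if a number of a shift passes 0.05 or a number of a turn 8.59, either way. A call with a gripper value outside its range is refused whole. "fingers" is the opening, from 0 (shut) to 1 (fully open), set as the call begins (left out, the last holds). The fingers move at their own pace and stop on an object; the grip force is fixed at half the most. Time passes only in rows, so rows that do not move let the fingers close. It gives the time, the measured TCP pose, the force, the opening and the grip force at its end, in the units of the state.
- r.sense(): the state, without advancing time (a new reading comes with each control period).
- r.camera(name): name is "side" or "top" or "wrist"; returns the picture (400x640x3 uint8, red, green, blue); there is no depth.
- r.camera_info(name): a dict with "fx", "fy", "cx", "cy" (pixels), "rvec" (rotation vector, rad) and "tvec" (3), from world to camera coordinates, as OpenCV has them. Camera axes: x right, y down, z forward; pixel columns grow to the right and rows downward; lengths in m; the calibration is good to about 2 mm. A picture is of the moment at which its call begins: read the wrist's pose just before it. camera_info takes no time and is no camera call; for the wrist camera it gives the pose at the moment of the call.
- r.finish_job(): hands the job in; it is judged then, once.
The state is a dict: "clock": time; "qpos": joint angles; "qd": joint speeds; "joint_efforts": joint torques, N m; "position": TCP position; "tcp_rot": TCP orientation; "force": force on the tool from outside, world axes, zero at the start; "ft_torque": the same for the moment, N m; "grip_width": finger opening in m; "gripper_force": force on a finger pad.
Only numpy, scipy, OpenCV 4.12 (cv2) and the standard library are available. Lean on these libraries where they do the work, as an engineer would, in place of code of your own. Each camera call takes 0.05 s, during which the arm holds its last target. There are 200 camera calls.

## Task

A stool seat lies upside down and one of its leg sockets is closed by a square wooden plug, with a T-handled puller rod standing loosely in the plug's threaded hole. Screw the puller into the plug (clockwise seen from above, about a quarter turn, to the stop), draw the plug straight up out of the socket with it, and stand the plug upright in the middle of the cork mat, with the puller still screwed in; let go of it. Do not disturb the carton, the display case, the loose leg or the little house.

Things in the scene. Friction and masses are not known exactly. Their poses are not given: they have to be found in the camera images.
- handle (a point): Centre of the crossbar of the puller, a loose steel T-handled rod (0.25 kg), 150 mm long. The dark crossbar is 110 mm long (along this point's x), 16 mm wide (y) and 16 mm high; z points up along the 16 mm thick rod. It stands upright in the plug at the start; lifted straight up then, it would come out alone. Once screwed in it has 2.5 mm of axial play and lifts the plug.
- lugs (a point): Point on the puller's axis between its two thread lugs, which point along x (parallel to the crossbar), 134 mm below the crossbar's centre and 8 mm above the tip; hidden in the plug. Turning the puller clockwise from above by about 1.57 rad (stop at about 1.8) screws the lugs under the thread and sinks the rod 4 mm into the plug. It turns easily, and starts within 0.1 rad of the entry slot.
- plug_mid (a point): Centre of the plug, a loose wooden block 50 x 50 x 48 mm (0.17 to 0.35 kg) with a brass threaded hole in its top; base 24 mm below this point, z up. At the start its top is 4 mm below the socket's rim; it has 1 mm clearance all round and cannot turn there. The thread's entry slot runs along its x: the crossbar lies along x when unscrewed, across it when screwed in.
- socket (a point): Centre of the mouth of the plugged socket, 62 mm above the work surface, in an 80 x 80 mm block of the upturned round stool seat (264 mm across, pale paint, fixed); the socket is square, 52 mm deep, z up. The seat's centre lies 85 mm from here along x; its two other leg blocks, equally high, have open sockets.
- mat_top (a point): Centre of the top of the cork mat, 220 x 220 mm, 6 mm thick, fixed on the work surface; x and y along its sides.
- carton_mid (a point): Centre of a dark upright carton, 75 x 75 x 150 mm, standing beyond the mat; leave alone.
- case_mid (a point): Centre of a clear display case with a ball in it, 85 x 85 x 109 mm, standing beyond the mat; leave alone.
- leg_mid (a point): Middle (18 mm up) of a pale painted loose stool leg lying on the work surface at the right edge of the work area, 250 mm long (along x), 36 mm thick, with a bare wooden head 48 mm square; leave alone.
- house_mid (a point): Point 50 mm above the base centre of a little plywood house, 130 x 175 x 130 mm, at the left edge of the work area; leave alone.
There are look-alikes about, which are no part of the job. What is meant by the part that bears handle is not red, and is the smaller of those in its own colour.

How it is judged:
On the way, in this order (a step that is already met when the one before it is completed fails the run):
1. the puller is screwed into the plug while the plug is still in its socket (angle between the x axis of handle and the x axis of plug_mid, either way round above 1.1 rad and horizontal distance between handle and plug_mid below 0.03 m and z of handle in the frame of plug_mid below 0.13 m and horizontal distance between plug_mid and socket below 0.006 m and z of plug_mid in the frame of socket below -0.012 m), for 0.2 s.
2. the plug has been drawn straight up out of the socket, hanging on the puller (angle between the x axis of handle and the x axis of plug_mid, either way round above 1.1 rad and horizontal distance between handle and plug_mid below 0.03 m and z of handle in the frame of plug_mid below 0.13 m and horizontal distance between plug_mid and socket below 0.03 m and z of plug_mid in the frame of socket above 0.024 m and angle between plug_mid's own z axis and vertical below 0.25 rad).
At the end, for the whole second after the job is handed in: The plug stands upright (within 0.1 rad) on the cork mat, its centre within 80 mm of the mat's centre along each side of the mat, with the puller still screwed into it (crossbar turned more than 1.1 rad from the entry slot, rod upright within 0.2 rad); both are at rest and released (angle between the x axis of handle and the x axis of plug_mid, either way round above 1.1 rad and horizontal distance between handle and plug_mid below 0.03 m and z of handle in the frame of plug_mid below 0.13 m and x of plug_mid in the frame of mat_top between -0.08 and 0.08 m and y of plug_mid in the frame of mat_top between -0.08 and 0.08 m and z of plug_mid in the frame of mat_top below 0.029 m and angle between plug_mid's own z axis and vertical below 0.1 rad and angle between handle's own z axis and vertical below 0.2 rad and linear speed of each of plug, puller below 0.02 m/s); the robot touches nothing.
It fails at once if the carton is moved more than 30 mm (distance of carton_mid from where it was at the start of the episode above 0.03 m).
It fails at once if the case is moved more than 30 mm (distance of case_mid from where it was at the start of the episode above 0.03 m).
It fails at once if the leg is moved more than 30 mm (distance of leg_mid from where it was at the start of the episode above 0.03 m).
It fails at once if the house is moved more than 30 mm (distance of house_mid from where it was at the start of the episode above 0.03 m).
It fails at once if the plug is tipped more than 0.5 rad (angle between plug_mid's own z axis and vertical above 0.5 rad).
It also fails if it takes over 51 s, if anything falls off the work surface, if the arm or the gripper's body presses on something with over 40 N, if the wrist force passes 120 N, or if a joint passes its speed limit or range.

## Working session

There is one attempt and no reset: what is moved stays moved. The work goes in short steps, Python scripts to look and compute and a tool call to move; the robot and the scene stay as the last step left them, time stands still between calls to the robot, and variables do not carry over. Pictures are saved under pics/ and viewed, at most 10 in all, crops included, and the job is handed in when it is done.

Besides the shell and the picture viewer there is one more tool, called as name(argument=value, ...) on one line, values as JSON. move_arm: Moves the arm, as the interface text tells. Its arguments: {"type":"object","properties":{"motion":{"type":"array"},"fingers":{"type":"number"}},"required":["motion"]}

```bash
mkdir -p pics
python3 - <<'E'
from bench import r
import cv2,numpy as np
for n in("top","side"):
    cv2.imwrite(f"pics/{n}0.png",r.camera(n)[:,:,::-1]);i=r.camera_info(n);print(n,i)
s=r.sense();print(s["clock"],s["position"],s["tcp_rot"],s["grip_width"],r.finger_overhang)
E
```

```text
top {'fx': 448.5395192570305, 'fy': 448.5395192570305, 'cx': 326.345894061241, 'cy': 202.81164008588186, 'rvec': array([ 2.12545906, -2.12777047,  0.19055307]), 'tvec': array([0.01850919, 0.53256475, 1.2974943 ])}
side {'fx': 366.50517034731536, 'fy': 366.50517034731536, 'cx': 324.4878958094163, 'cy': 199.92979478886022, 'rvec': array([ 2.25659782, -0.30838591,  0.16523669]), 'tvec': array([-0.48796473,  0.17736609,  1.30571624])}
0.1 [ 0.13177357 -0.50795717  0.25287055] [-3.14062567e+00 -1.31566995e-04  2.53803216e-01] 0.08535225811243058 0.022
```

View pics/top0.png

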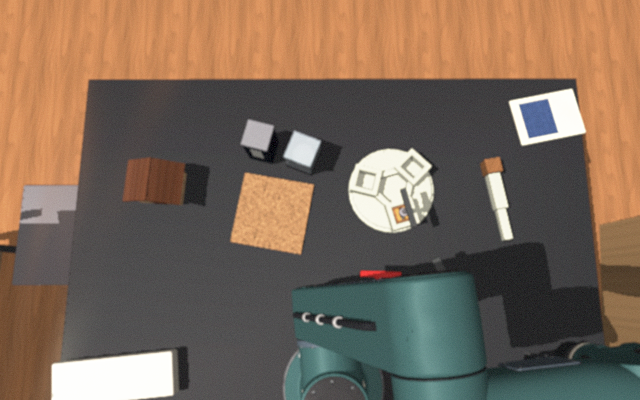

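View pics/side0.png

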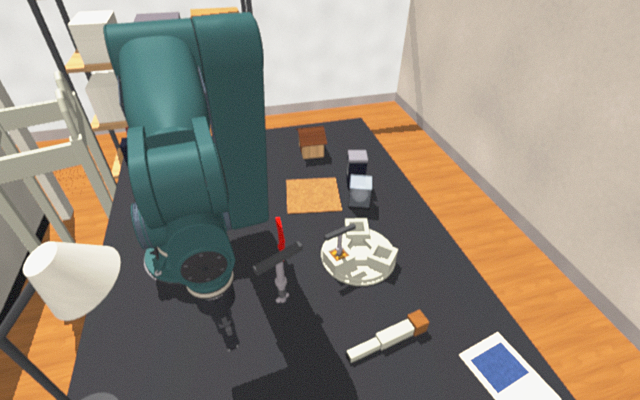

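The look-alikes are a red T-handle (top 380,273; side 280,232), a large dark T-handle standing on its own (side 278,258; top about 438,265), and a small dark T-handle in the seat's plug (top 408,205; side 342,230). I choose the small dark one in the plug, and check it in a crop.

Run:
```python
import cv2,numpy as np
t=cv2.imread("pics/top0.png")[140:240,340:445];s=cv2.imread("pics/side0.png")[205:295,305:405]
a=cv2.resize(t,(420,400),interpolation=cv2.INTER_CUBIC);b=cv2.resize(s,(380,342),interpolation=cv2.INTER_CUBIC)
c=np.zeros((400,800,3),np.uint8);c[:,:420]=a;c[:342,420:]=b;cv2.imwrite("pics/crop.png",c)
```

```text
(no output)
```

View pics/crop.png

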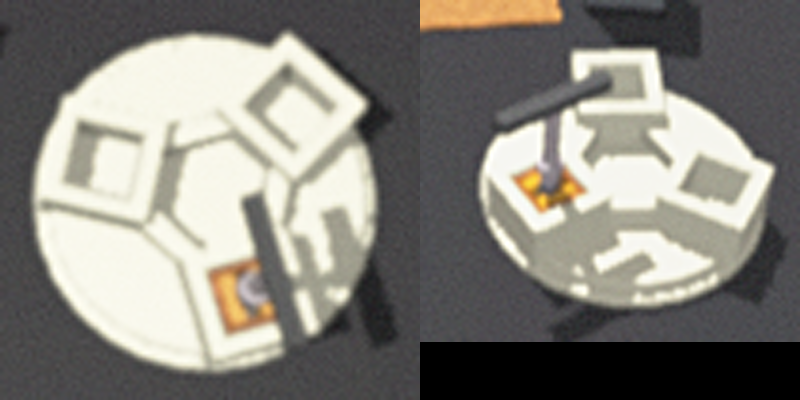

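The crop shows the small dark bar over the orange plug: top ends about (403.5,189) and (413,227), side ends about (326,236.5) and (354,226). Next I triangulate them.

```bash
cat > h.py <<'E'
from bench import r
import cv2,numpy as np
def P(n):
    i=r.camera_info(n);R=cv2.Rodrigues(np.array(i["rvec"]))[0];K=np.array([[i["fx"],0,i["cx"]],[0,i["fy"],i["cy"]],[0,0,1]]);return K,R,np.array(i["tvec"]).reshape(3,1)
def onz(n,uv,z):
    K,R,t=P(n);d=R.T@np.linalg.inv(K)@[uv[0],uv[1],1];c=(-R.T@t).ravel();return c+d*(z-c[2])/d[2]
def tri(a,b,n1="top",n2="side"):
    M=[k@np.hstack([R,t]) for k,R,t in(P(n1),P(n2))];X=cv2.triangulatePoints(M[0],M[1],np.array(a,float).reshape(2,1),np.array(b,float).reshape(2,1)).ravel();return X[:3]/X[3]
def proj(n,X):
    K,R,t=P(n);x=K@(R@np.array(X).reshape(3,1)+t);return (x[:2]/x[2]).ravel()
E
python3 - <<'E'
from h import *
np.set_printoptions(precision=4,suppress=True)
A=tri((403.5,189),(354,226));B=tri((413,227),(326,236.5));print("far",A,"near",B,np.linalg.norm(A-B),(A+B)/2,np.arctan2(*(A-B)[1::-1]))
A=tri((403.5,189),(326,236.5));B=tri((413,227),(354,226));print("alt",A,B)
print("rodbase side z58",onz("side",(339,254.5),.058))
for uv in [(392.5,207),(402.5,205),(395.5,223.8),(407.5,222)]:print("plug",onz("top",uv,.058))
m=[onz("top",u,.006) for u in[(245,174),(314,181),(301,253),(231,241)]];print(np.array(m),np.mean(m,0))
# seat circle center: boundary in top
print("seat centre", onz("top",(340+205/4,140+203/4),.01))
for uv in [(367.5,181),(414,165)]: print("block",onz("top",uv,.062))
for uv in [(493,165),(490,175),(505,240)]: print("leg",onz("top",uv,.036))
print("carton",onz("top",(258,140),.15)," case",onz("top",(303,150),.109))
print("bigT",tri((380,273),(280,232)))
E
```

```text
far [ 0.5493 -0.1947  0.1624] near [ 0.4458 -0.2173  0.1635] 0.10596730170110306 [ 0.4976 -0.206   0.1629] 0.21484580681677626
alt [ 0.5143 -0.1942  0.1473] [ 0.478  -0.2217  0.1954]
rodbase side z58 [ 0.4967 -0.2109  0.058 ]
plug [ 0.5179 -0.1787  0.058 ]
plug [ 0.5239 -0.2086  0.058 ]
plug [ 0.4676 -0.1861  0.058 ]
plug [ 0.4729 -0.2217  0.058 ]
[[0.6323 0.2727 0.006 ]
 [0.6095 0.0565 0.006 ]
 [0.3856 0.095  0.006 ]
 [0.4222 0.3088 0.006 ]] [0.5124 0.1832 0.006 ]
seat centre [ 0.5773 -0.1833  0.01  ]
block [ 0.5963 -0.1054  0.062 ]
block [ 0.6456 -0.2464  0.062 ]
leg [ 0.6523 -0.4943  0.036 ]
leg [ 0.6207 -0.483   0.036 ]
leg [ 0.4215 -0.5144  0.036 ]
carton [0.6957 0.2119 0.15  ]  case [0.6786 0.086  0.109 ]
bigT [ 0.3204 -0.1285  0.1308]
```

Bar centre is about (0.497,-0.207,0.163), with length 106 mm (110 stated) and yaw 0.21. The seat centre lies 84 mm away (85 stated), and the mat centre is about (0.512,0.183). To leave range for the clockwise turn, I grasp at yaw 0.21+π, so the first move rotates the tool in place while lifting.

move_arm(motion=[{"delta_pos": [0,0,-0.01],"twist": [0,0,-8.5]},{"delta_pos": [0,0,-0.01],"twist": [0,0,-8.5]},{"delta_pos": [0,0,-0.01],"twist": [0,0,-8.5]},{"delta_pos": [0,0,-0.01],"twist": [0,0,-8.5]},{"delta_pos": [0,0,-0.01],"twist": [0,0,-8.5]},{"delta_pos": [0,0,-0.01],"twist": [0,0,-8.5]},{"delta_pos": [0,0,-0.01],"twist": [0,0,-8.5]},{"delta_pos": [0,0,0],"twist": [0,0,-8.5]},{"delta_pos": [0,0,0],"twist": [0,0,-8.5]},{"delta_pos": [0,0,0],"twist": [0,0,-8.5]},{"delta_pos": [0,0,0],"twist": [0,0,-8.5]},{"delta_pos": [0,0,0],"twist": [0,0,-8.5]}], fingers=1)

```text
clock: 1.3
position: [0.1318, -0.5081, 0.323]
tcp_rot: [3.141, -0.001, 2.04]
force: [-0.3, 0.0, -0.6]
grip_width: 0.0854
gripper_force: 0.0
```

move_arm(motion=[{"delta_pos": [0,0,0],"twist": [0,0,-8.4]},{"delta_pos": [0,0,0],"twist": [0,0,-8.4]},{"delta_pos": [0,0,0],"twist": [0,0,-8.4]},{"delta_pos": [0,0,0],"twist": [0,0,-8.4]},{"delta_pos": [0,0,0],"twist": [0,0,-8.4]},{"delta_pos": [0,0,0],"twist": [0,0,-8.4]},{"delta_pos": [0,0,0],"twist": [0,0,-8.4]},{"delta_pos": [0,0,0],"twist": [0,0,-8.4]},{"delta_pos": [0,0,0],"twist": [0,0,-8.4]},{"delta_pos": [0,0,0],"twist": [0,0,0]}])

```text
clock: 2.3
position: [0.1318, -0.5081, 0.323]
tcp_rot: [3.141, 0.0, -2.927]
force: [-0.5, 0.1, -0.6]
grip_width: 0.0854
gripper_force: 0.0
```

move_arm(motion=[{"delta_pos": [-0.035,0.018,0],"twist": [0,0,0]},{"delta_pos": [-0.035,0.018,0],"twist": [0,0,0]},{"delta_pos": [-0.035,0.018,0],"twist": [0,0,0]},{"delta_pos": [-0.035,0.018,0],"twist": [0,0,0]},{"delta_pos": [-0.035,0.018,0],"twist": [0,0,0]},{"delta_pos": [-0.035,0.018,0],"twist": [0,0,0]},{"delta_pos": [-0.035,0.018,0],"twist": [0,0,0]},{"delta_pos": [-0.035,0.018,0],"twist": [0,0,0]},{"delta_pos": [-0.035,0.018,0],"twist": [0,0,0]},{"delta_pos": [-0.035,0.018,0],"twist": [0,0,0]},{"delta_pos": [-0.035,0.018,0],"twist": [0,0,0]},{"delta_pos": [-0.035,0.018,0],"twist": [0,0,0]}])

```text
clock: 3.5
position: [0.4981, -0.2073, 0.3232]
tcp_rot: [3.142, -0.0, -2.935]
force: [1.6, -0.2, -0.6]
grip_width: 0.0856
gripper_force: 0.0
```

Run:
```python
from h import *
s=r.sense();print(s["clock"],s["position"],s["tcp_rot"],s["qpos"])
i=r.camera_info("wrist");print(i)
cv2.imwrite("pics/w1.png",r.camera("wrist")[:,:,::-1])
for n in [(.4976,-.207,.171),(.551,-.195,.171),(.444,-.218,.171)]:print(proj("wrist",n))
```

```text
3.5 [ 0.49805667 -0.20732448  0.32319153] [ 3.14153140e+00 -1.37673415e-04 -2.93474312e+00] [-5.45514151e-01  2.79304128e-01  1.62917920e-01  1.45455249e+00
 -4.93598565e-05 -7.52363673e-01]
{'fx': 359.5948054623688, 'fy': 359.5948054623688, 'cx': 317.5907722497539, 'cy': 199.9787881841012, 'rvec': array([-1.83361475, -2.25803825, -0.37855001]), 'tvec': array([ 0.30340021, -0.48584709,  0.30232818])}
[312.9388096  183.17342812]
[313.9977337  245.85745168]
[313.11736295 112.06598055]
```

View pics/w1.png

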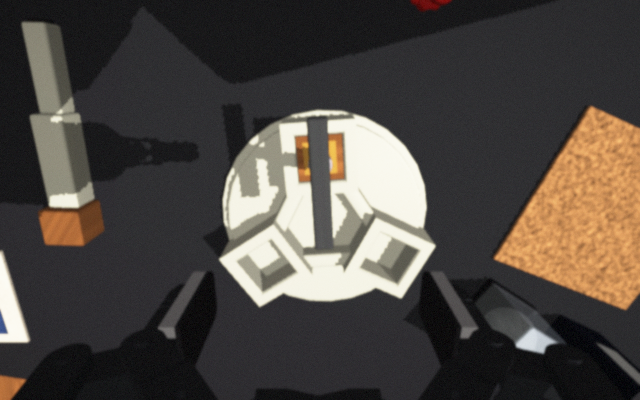

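The wrist view shows the bar running straight along the tool x, with top ends at (318,117) and (323,249). The plug corners are at (295,136), (343,133), (347,180) and (299,183).

Run:
```python
from h import *
np.set_printoptions(precision=4,suppress=True)
A=onz("wrist",(317.8,117),.171);B=onz("wrist",(323,249),.171);d=B-A
print(A,B,(A+B)/2,np.linalg.norm(d),np.arctan2(d[1],d[0]))
q=np.array([onz("wrist",u,.058) for u in[(295,136),(343,133),(347,180),(299,183)]]);c=q.mean(0);e=q[3]-q[0]+q[2]-q[1];print(q,c,np.arctan2(e[1],e[0]))
s=r.sense();p=s["position"];y=s["tcp_rot"][2];X=np.array([np.cos(y),np.sin(y)]);Y=np.array([np.sin(y),-np.cos(y)])
for t in((A+B)/2,c):v=(t-p)[:2];print("tool dxy",X@v,Y@v)
b=[onz("wrist",u,.062) for u in[(266,264),(393,256)]];print("open blocks",b)
```

```text
[ 0.4468 -0.2139  0.171 ] [ 0.5523 -0.187   0.171 ] [ 0.4995 -0.2004  0.171 ] 0.10889176968053597 0.24942247699983242
[[ 0.483  -0.2308  0.058 ]
 [ 0.4693 -0.1814  0.058 ]
 [ 0.519  -0.1651  0.058 ]
 [ 0.5334 -0.2166  0.058 ]] [ 0.5012 -0.1985  0.058 ] 0.2955579625038022
tool dxy 0.0007421976306351266 0.004288697761350214
tool dxy -0.001260583017150045 0.0058750152373876156
open blocks [array([ 0.6394, -0.236 ,  0.062 ]), array([ 0.5977, -0.0903,  0.062 ])]
```

move_arm(motion=[{"delta_pos": [0,0.0045,0.02],"twist": [0,0,-2.5]},{"delta_pos": [0,0,0.02],"twist": [0,0,0]},{"delta_pos": [0,0,0.02],"twist": [0,0,0]},{"delta_pos": [0,0,0.02],"twist": [0,0,0]},{"delta_pos": [0,0,0.02],"twist": [0,0,0]},{"delta_pos": [0,0,0.02],"twist": [0,0,0]},{"delta_pos": [0,0,0.02],"twist": [0,0,0]},{"delta_pos": [0,0,0.019],"twist": [0,0,0]},{"delta_pos": [0,0,0],"twist": [0,0,0]},{"delta_pos": [0,0,0],"twist": [0,0,0]}])

```text
clock: 4.55
position: [0.496, -0.2043, 0.1647]
tcp_rot: [3.141, -0.0, -2.889]
force: [0.5, -0.5, -0.2]
grip_width: 0.0854
gripper_force: 0.0
```

Run:
```python
from h import *
s=r.sense();print(s["clock"],s["position"],s["tcp_rot"],s["force"])
a=r.camera("wrist");b=r.camera("side")
c=np.zeros((400,800,3),np.uint8);c[:,:400]=a[:,120:520];c[:400,400:]=cv2.resize(b[200:300,290:390],(400,400),interpolation=cv2.INTER_CUBIC)
cv2.imwrite("pics/w2.png",c[:,:,::-1])
```

```text
4.55 [ 0.49601617 -0.20429131  0.16465615] [ 3.14136238e+00 -2.32732389e-04 -2.88856541e+00] [ 0.52147152 -0.472199   -0.17584899]
```

View pics/w2.png

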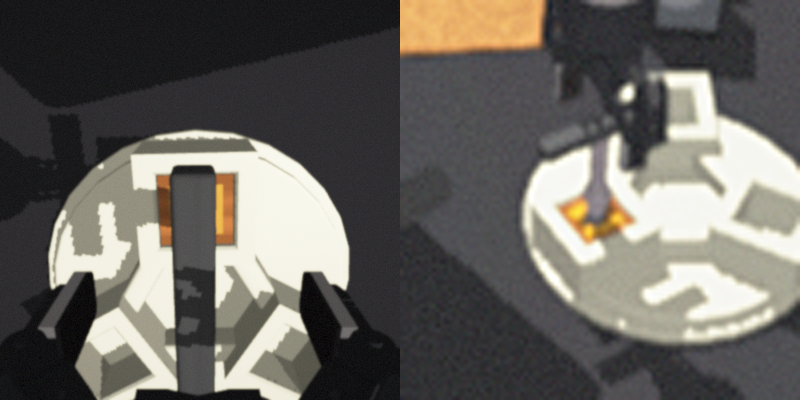

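The bar sits between the open fingers: centre column about 314, fingers about 319. Its near-robot end is at row about 177. I check the position along the bar.

Run:
```python
from h import *
np.set_printoptions(precision=4,suppress=True)
s=r.sense();p=s["position"];y=s["tcp_rot"][2];X=np.array([np.cos(y),np.sin(y)]);Y=np.array([np.sin(y),-np.cos(y)])
for z in(.166,.171):
    l=onz("wrist",(292.5,177),z);m=onz("wrist",(335.5,177),z);e=(l+m)/2;print(z,"width",np.linalg.norm(l-m),e,"tool",X@(e-p)[:2],Y@(e-p)[:2])
q=np.array([onz("wrist",u,.058) for u in[(278,175),(357,174),(357,246),(280,245)]]);c=q.mean(0);e=q[3]-q[0]+q[2]-q[1];print(c,np.arctan2(e[1],e[0]),"tool",X@(c-p)[:2],Y@(c-p)[:2],np.linalg.norm(q[1]-q[0]),np.linalg.norm(q[2]-q[1]))
```

```text
0.166 width 0.014856827535167462 [ 0.447 -0.217  0.166] tool 0.050994844909777445 0.00041377675716911417
0.171 width 0.01423786567719135 [ 0.4457 -0.2173  0.171 ] tool 0.052373807369382984 0.00046840669303230736
[ 0.4987 -0.202   0.058 ] 0.2681185695704995 tool -0.0028205983765475806 0.0018789237829167588 0.051740118879656814 0.05220577788044811
```

move_arm(motion=[{"delta_pos": [-0.003,0.001,0.003],"twist": [0,0,0]},{"delta_pos": [0,0,0],"twist": [0,0,0]}])

```text
clock: 4.85
position: [0.4991, -0.2025, 0.1615]
tcp_rot: [-3.141, 0.0, -2.886]
force: [-0.8, 0.6, -0.1]
grip_width: 0.0855
gripper_force: 0.0
```

move_arm(motion=[{"delta_pos": [0,0,0],"twist": [0,0,0]},{"delta_pos": [0,0,0],"twist": [0,0,0]},{"delta_pos": [0,0,0],"twist": [0,0,0]},{"delta_pos": [0,0,0],"twist": [0,0,0]},{"delta_pos": [0,0,0],"twist": [0,0,0]},{"delta_pos": [0,0,0],"twist": [0,0,0]},{"delta_pos": [0,0,0],"twist": [0,0,0]},{"delta_pos": [0,0,0],"twist": [0,0,0]},{"delta_pos": [0,0,0],"twist": [0,0,0]},{"delta_pos": [0,0,0],"twist": [0,0,0]}], fingers=0)

```text
clock: 5.85
position: [0.4988, -0.2027, 0.1614]
tcp_rot: [-3.141, 0.0, -2.886]
force: [0.7, -2.2, 2.9]
grip_width: 0.0152
gripper_force: 58.6
```

Gripped at 15 mm with 59 N. Now I screw it in, clockwise from above (positive twist about the downward tool z), with a proportional sink.

move_arm(motion=[{"delta_pos": [0,0,0.0003],"twist": [0,0,6]},{"delta_pos": [0,0,0.0003],"twist": [0,0,6]},{"delta_pos": [0,0,0.0003],"twist": [0,0,6]},{"delta_pos": [0,0,0.0003],"twist": [0,0,6]},{"delta_pos": [0,0,0.0003],"twist": [0,0,6]},{"delta_pos": [0,0,0.0003],"twist": [0,0,6]},{"delta_pos": [0,0,0.0002],"twist": [0,0,6]}])

```text
clock: 6.55
position: [0.4992, -0.2031, 0.1601]
tcp_rot: [-3.141, 0.002, 2.66]
force: [-1.2, -3.0, 8.9]
grip_width: 0.0148
gripper_force: 59.5
```

Run:
```python
from h import *
s=r.sense();print(s["clock"],s["force"],s["ft_torque"],s["qpos"])
```

```text
6.55 [-1.24699545 -3.02664844  8.85495641] [-0.89878059  0.12626859  0.0607077 ] [-5.37366477e-01  3.30721852e-01 -2.09552624e-01  1.02848752e+00
 -5.91741352e-04 -5.54905337e-02]
```

move_arm(motion=[{"delta_pos": [0,0,0.0002],"twist": [0,0,6]},{"delta_pos": [0,0,0.0003],"twist": [0,0,6]},{"delta_pos": [0,0,0.0003],"twist": [0,0,6]},{"delta_pos": [0,0,0.0003],"twist": [0,0,6]},{"delta_pos": [0,0,0.0002],"twist": [0,0,6]},{"delta_pos": [0,0,0.0002],"twist": [0,0,6]},{"delta_pos": [0,0,0.0002],"twist": [0,0,6]},{"delta_pos": [0,0,0.0002],"twist": [0,0,6]},{"delta_pos": [0,0,0],"twist": [0,0,2]},{"delta_pos": [0,0,0],"twist": [0,0,0]},{"delta_pos": [0,0,0],"twist": [0,0,0]}])

```text
clock: 7.65
position: [0.4985, -0.2031, 0.1575]
tcp_rot: [-3.141, 0.001, 1.791]
force: [-1.4, -5.6, 3.2]
grip_width: 0.0154
gripper_force: 58.8
```

Run:
```python
from h import *
s=r.sense();print(s["clock"],s["position"],s["tcp_rot"],s["force"],s["ft_torque"])
a=r.camera("wrist");b=r.camera("side")
c=np.zeros((400,800,3),np.uint8);c[:,:400]=a[:,120:520];c[:400,400:]=cv2.resize(b[200:300,290:390],(400,400),interpolation=cv2.INTER_CUBIC)
cv2.imwrite("pics/w3.png",c[:,:,::-1])
```

```text
7.65 [ 0.49845574 -0.20314929  0.15746181] [-3.14058988e+00  1.31123913e-03  1.79098177e+00] [-1.43183694 -5.61289941  3.23207631] [-1.49313041  0.63566326  0.06827701]
```

View pics/w3.png

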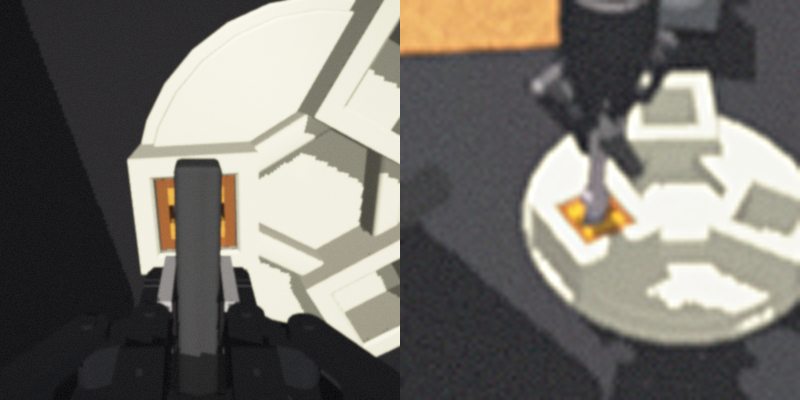

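The bar now lies across the entry slot: it turned 1.61 rad and sank 4 mm. Lifting gently.

move_arm(motion=[{"delta_pos": [-0.001,0,-0.001],"twist": [0,0,0]},{"delta_pos": [0,0,-0.002],"twist": [0,0,0]},{"delta_pos": [0,0,-0.003],"twist": [0,0,0]},{"delta_pos": [0,0,-0.004],"twist": [0,0,0]},{"delta_pos": [0,0,-0.004],"twist": [0,0,0]},{"delta_pos": [0,0,-0.004],"twist": [0,0,0]},{"delta_pos": [0,0,0],"twist": [0,0,0]}])

```text
clock: 8.45
position: [0.4991, -0.2035, 0.176]
tcp_rot: [3.141, 0.0, 1.792]
force: [-0.1, -2.2, -4.5]
grip_width: 0.015
gripper_force: 59.0
```

move_arm(motion=[{"delta_pos": [0,0,-0.008],"twist": [0,0,0]},{"delta_pos": [0,0,-0.008],"twist": [0,0,0]},{"delta_pos": [0,0,-0.008],"twist": [0,0,0]},{"delta_pos": [0,0,-0.008],"twist": [0,0,0]},{"delta_pos": [0,0,-0.008],"twist": [0,0,0]},{"delta_pos": [0,0,-0.008],"twist": [0,0,0]},{"delta_pos": [0,0,-0.008],"twist": [0,0,0]},{"delta_pos": [0,0,-0.008],"twist": [0,0,0]},{"delta_pos": [0,0,-0.008],"twist": [0,0,0]},{"delta_pos": [0,0,-0.008],"twist": [0,0,0]},{"delta_pos": [0,0,0],"twist": [0,0,0]},{"delta_pos": [0,0,0],"twist": [0,0,0]}])

```text
clock: 9.65
position: [0.499, -0.2036, 0.2554]
tcp_rot: [3.141, 0.0, 1.791]
force: [-0.4, 0.6, -6.4]
grip_width: 0.0152
gripper_force: 59.1
```

Run:
```python
from h import *
s=r.sense();print(s["clock"],s["position"],s["tcp_rot"],s["force"],s["qpos"])
a=r.camera("wrist");b=r.camera("side")
c=np.zeros((400,800,3),np.uint8);c[:,:400]=a[:,120:520];c[:400,400:]=cv2.resize(b[140:300,270:430],(400,400),interpolation=cv2.INTER_CUBIC)
cv2.imwrite("pics/w4.png",c[:,:,::-1])
```

```text
9.65 [ 0.49896893 -0.20356844  0.25535962] [3.14147200e+00 5.03001167e-05 1.79139133e+00] [-0.38970816  0.61641514 -6.40644261] [-5.38642360e-01  2.86388934e-01 -9.36927068e-03  1.27491598e+00
  4.65670069e-05  8.11558966e-01]
```

View pics/w4.png

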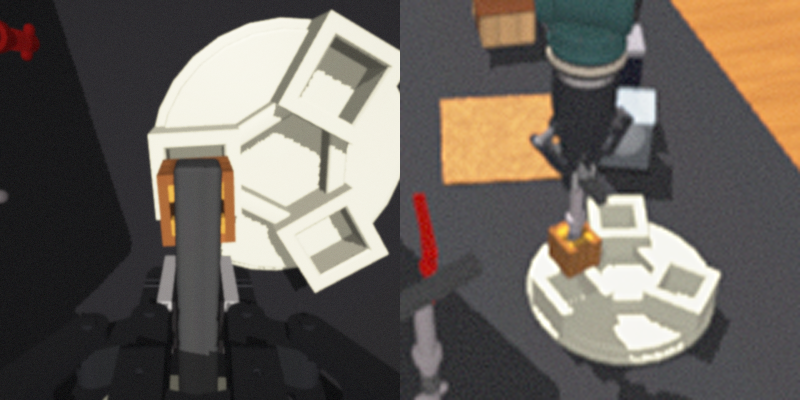

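The plug hangs on the puller, clear of the seat and upright. Now I carry it to the mat.

move_arm(motion=[{"delta_pos": [0.01,0.003,0],"twist": [0,0,0]},{"delta_pos": [0.02,0.005,0],"twist": [0,0,0]},{"delta_pos": [0.03,0.008,0],"twist": [0,0,0]},{"delta_pos": [0.03,0.008,0],"twist": [0,0,0]},{"delta_pos": [0.03,0.008,0],"twist": [0,0,0]},{"delta_pos": [0.03,0.008,0],"twist": [0,0,0]},{"delta_pos": [0.03,0.008,0],"twist": [0,0,0]},{"delta_pos": [0.03,0.008,0],"twist": [0,0,0]},{"delta_pos": [0.03,0.008,0],"twist": [0,0,0]},{"delta_pos": [0.03,0.008,0],"twist": [0,0,0]},{"delta_pos": [0.03,0.008,0],"twist": [0,0,0]},{"delta_pos": [0.03,0.008,0],"twist": [0,0,0]}])

```text
clock: 10.95
position: [0.5119, 0.1396, 0.2552]
tcp_rot: [-3.141, -0.0, 1.792]
force: [0.6, -0.2, -5.3]
grip_width: 0.0151
gripper_force: 59.2
```

move_arm(motion=[{"delta_pos": [0.025,0.006,0],"twist": [0,0,0]},{"delta_pos": [0.015,0.004,0],"twist": [0,0,0]},{"delta_pos": [0.005,0,0],"twist": [0,0,0]},{"delta_pos": [0,0,0],"twist": [0,0,0]},{"delta_pos": [0,0,0.02],"twist": [0,0,0]},{"delta_pos": [0,0,0.02],"twist": [0,0,0]},{"delta_pos": [0,0,0.02],"twist": [0,0,0]},{"delta_pos": [0,0,0.01],"twist": [0,0,0]},{"delta_pos": [0,0,0.01],"twist": [0,0,0]},{"delta_pos": [0,0,0],"twist": [0,0,0]},{"delta_pos": [0,0,0],"twist": [0,0,0]},{"delta_pos": [0,0,0],"twist": [0,0,0]}])

```text
clock: 12.15
position: [0.5129, 0.1838, 0.1762]
tcp_rot: [3.14, 0.0, 1.791]
force: [-0.5, 0.1, -5.6]
grip_width: 0.0154
gripper_force: 59.1
```

Run:
```python
from h import *
s=r.sense();print(s["clock"],s["position"],s["tcp_rot"],s["force"],s["ft_torque"])
a=r.camera("wrist");b=r.camera("side")
c=np.zeros((400,800,3),np.uint8);c[:,:400]=a[:,120:520];c[:400,400:]=cv2.resize(b[120:240,250:370],(400,400),interpolation=cv2.INTER_CUBIC)
cv2.imwrite("pics/w5.png",c[:,:,::-1])
```

```text
12.15 [0.51289158 0.18384676 0.17615382] [3.14037055e+00 5.42614545e-05 1.79142914e+00] [-0.45070091  0.13521903 -5.63385072] [ 0.03412055 -0.05386054  0.00399122]
```

View pics/w5.png

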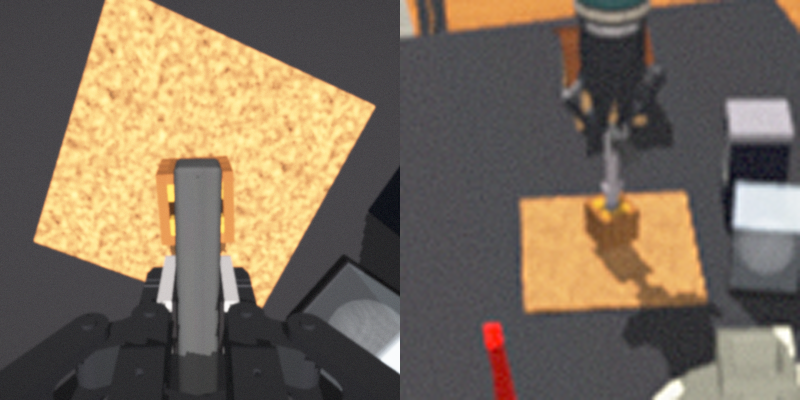

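The plug is upright above the middle of the mat. Lowering.

move_arm(motion=[{"delta_pos": [0,0,0.006],"twist": [0,0,0]},{"delta_pos": [0,0,0.006],"twist": [0,0,0]},{"delta_pos": [0,0,0.004],"twist": [0,0,0]},{"delta_pos": [0,0,0.002],"twist": [0,0,0]},{"delta_pos": [0,0,0.002],"twist": [0,0,0]},{"delta_pos": [0,0,0.001],"twist": [0,0,0]},{"delta_pos": [0,0,0],"twist": [0,0,0]},{"delta_pos": [0,0,0],"twist": [0,0,0]}])

```text
clock: 13.05
position: [0.5126, 0.1838, 0.1546]
tcp_rot: [3.141, 0.0, 1.791]
force: [0.6, -0.6, -1.7]
grip_width: 0.0153
gripper_force: 59.6
```

move_arm(motion=[{"delta_pos": [0,0,0.001],"twist": [0,0,0]},{"delta_pos": [0,0,0],"twist": [0,0,0]},{"delta_pos": [0,0,0],"twist": [0,0,0]}])

```text
clock: 13.35
position: [0.5126, 0.1838, 0.1535]
tcp_rot: [3.141, 0.0, 1.791]
force: [0.0, 0.2, -0.3]
grip_width: 0.0149
gripper_force: 59.8
```

move_arm(motion=[{"delta_pos": [0,0,0],"twist": [0,0,0]},{"delta_pos": [0,0,0],"twist": [0,0,0]},{"delta_pos": [0,0,0],"twist": [0,0,0]},{"delta_pos": [0,0,0],"twist": [0,0,0]},{"delta_pos": [0,0,0],"twist": [0,0,0]},{"delta_pos": [0,0,0],"twist": [0,0,0]},{"delta_pos": [0,0,0],"twist": [0,0,0]},{"delta_pos": [0,0,0],"twist": [0,0,0]}], fingers=1)

```text
clock: 14.15
position: [0.5125, 0.1838, 0.1534]
tcp_rot: [-3.142, -0.0, 1.791]
force: [-0.5, -0.2, 0.1]
grip_width: 0.0854
gripper_force: 0.0
```

move_arm(motion=[{"delta_pos": [0,0,-0.01],"twist": [0,0,0]},{"delta_pos": [0,0,-0.015],"twist": [0,0,0]},{"delta_pos": [0,0,-0.02],"twist": [0,0,0]},{"delta_pos": [0,0,-0.02],"twist": [0,0,0]},{"delta_pos": [0,0,-0.02],"twist": [0,0,0]},{"delta_pos": [0,0,-0.02],"twist": [0,0,0]},{"delta_pos": [0,0,-0.015],"twist": [0,0,0]},{"delta_pos": [0,0,0],"twist": [0,0,0]},{"delta_pos": [0,0,0],"twist": [0,0,0]}])

```text
clock: 15.05
position: [0.5125, 0.1838, 0.2733]
tcp_rot: [3.141, 0.0, 1.791]
force: [0.3, -0.2, -0.2]
grip_width: 0.0855
gripper_force: 0.0
```

Run:
```python
from h import *
s=r.sense();print(s["clock"],s["position"],s["grip_width"],s["force"])
a=r.camera("wrist");b=r.camera("side")
c=np.zeros((400,800,3),np.uint8);c[:,:400]=a[:,120:520];c[:400,400:]=cv2.resize(b[120:240,250:370],(400,400),interpolation=cv2.INTER_CUBIC)
cv2.imwrite("pics/w6.png",c[:,:,::-1])
```

```text
15.05 [0.51249423 0.18381502 0.27334501] 0.08549242044190501 [ 0.31779092 -0.2331301  -0.22342894]
```

View pics/w6.png

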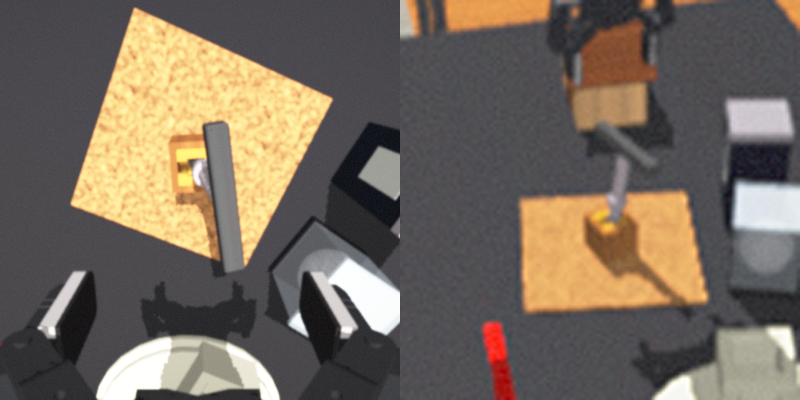

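The puller leans sideways after release. Bar ends are about (335,124) and (353,270), plug top centre about (308,165). I measure the tilt.

Run:
```python
from h import *
np.set_printoptions(precision=4,suppress=True)
for z in(.15,.158):
    A=onz("wrist",(336,124),z);B=onz("wrist",(352,270),z);b=(A+B)/2;print(A,B,b,np.linalg.norm(A-B),np.arctan2(*(A-B)[1::-1]))
q=np.array([onz("wrist",u,.054) for u in[(290,137),(290,194)]]);print(q,np.linalg.norm(q[0]-q[1]))
d=np.diff(q,axis=0)[0][:2];d/=np.linalg.norm(d);n=np.array([-d[1],d[0]])
for sg in(1,-1):
    c=q.mean(0)[:2]+sg*n*.025;v=(b[:2]-c);print(c,v,np.linalg.norm(v),np.arcsin(np.linalg.norm(v)/.101))
print("tri bar side",tri((0,0),(0,0)) if 0 else proj("side",b),proj("side",(.5125,.1838,.15)))
b=r.camera("side");cv2.imwrite("pics/w7.png",cv2.resize(b[140:210,285:355],(560,560),interpolation=cv2.INTER_CUBIC)[:,:,::-1])
```

```text
[0.5119 0.2406 0.15  ] [0.5499 0.1359 0.15  ] [0.5309 0.1882 0.15  ] 0.11135778108894057 1.918520534424705
[0.5113 0.2415 0.158 ] [0.548  0.1402 0.158 ] [0.5297 0.1908 0.158 ] 0.10769854692629575 1.9185205344247045
[[0.4797 0.2088 0.054 ]
 [0.4907 0.1534 0.054 ]] 0.05646395640740804
[0.5097 0.1859] [0.0199 0.0049] 0.020524606439117066 0.20463922418502575
[0.4607 0.1762] [0.069  0.0146] 0.07051006557161212 0.7727676021025636
tri bar side [317.234  162.2136] [313.5211 165.4743]
```

View pics/w7.png

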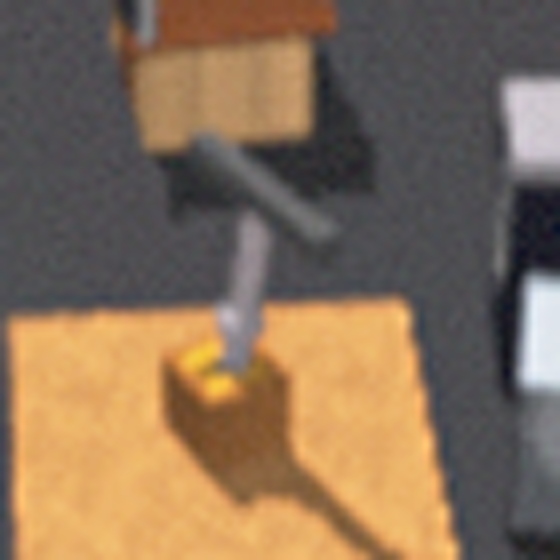

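Tilt comes to about 0.14–0.16 rad (bar centre moved 18.6 mm over the 134 mm lever), against a limit of 0.2. I check numerically with edge scans, and check that it is at rest.

Run:
```python
from h import *
np.set_printoptions(precision=4,suppress=True)
old=cv2.imread("pics/w6.png")[:,:400,::-1].astype(int);a=r.camera("wrist").astype(int)
print("diff",np.abs(a[:,120:520]-old)[100:280,130:260].mean())
sat=a.max(2)-a.min(2)
w=[];p=r.sense()["position"];Y=np.array([.976,.219])
for v in range(130,260,12):
    row=sat[v,315:375]<28;k=np.flatnonzero(row);w.append((v,315+k.min(),315+k.max()))
print(w)
for v,l,h in w:
    for_z=[Y@(onz("wrist",((l+h)/2,v),z)-p)[:2] for z in(.153,.161)];print(v,np.round(for_z,4))
```

```text
diff 4.151623931623932
[(130, np.int64(325), np.int64(348)), (142, np.int64(326), np.int64(350)), (154, np.int64(328), np.int64(351)), (166, np.int64(315), np.int64(352)), (178, np.int64(315), np.int64(354)), (190, np.int64(327), np.int64(355)), (202, np.int64(334), np.int64(356)), (214, np.int64(336), np.int64(358)), (226, np.int64(337), np.int64(359)), (238, np.int64(339), np.int64(360)), (250, np.int64(340), np.int64(362))]
130 [0.0124 0.012 ]
142 [0.0136 0.0131]
154 [0.0147 0.0143]
166 [0.0108 0.0104]
178 [0.0116 0.0112]
190 [0.0163 0.0158]
202 [0.0193 0.0187]
214 [0.021  0.0203]
226 [0.0219 0.0212]
238 [0.0233 0.0225]
250 [0.0247 0.0239]
```

Run:
```python
from bench import r
print(r.finish_job())
```

```text
the job is handed in; nothing more can be done
None
```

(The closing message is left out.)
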